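Find the high spot of an eccentric spindle with a dial indicator

TASK

Bring the dial indicator down gently onto the brass collar of the spindle until its needle has made about a quarter turn. Then gently roll the spindle in its V-blocks by the spokes until the collar's high spot is right under the plunger, where the needle reads highest, and leave it there, the plunger pressing on the collar and the spindle still seated in both V-blocks. Never ram the plunger (the needle must not pass a full turn), and leave the oil bottle, the sanding discs and the marker where they are.

Things in the scene. Friction and masses are not known exactly. Their poses are not given: they have to be found in the camera images.
- fixture: Runout fixture, fixed to the worktop: grey base plate 165 x 190 x 12 mm with two dark steel V-blocks (66 mm wide, 26 mm thick, at y = -65 and +65 mm in its frame, tops 84 mm up) and a steel post (16 mm thick, at x = +85 mm, y = 0, top 240 mm up) that carries the indicator. Origin on the worktop below the plunger line (x = y = 0); z up; its y axis runs along the spindle, its x axis from the spindle to the post. A seated spindle has its axis 75 mm above this origin.
- lift_knob (a point): The place to grip on the indicator's black upright knob (21 mm diameter, 48 mm tall, this point 18 mm below its top and 21 mm above the blue arm it stands on), 44 mm behind the plunger line towards the post (+x of the fixture). The knob moves the whole indicator straight up and down the post, 60 mm in all from its highest place; the slide is stiff (about 8 N of friction) and stays where it is left. With the plunger out its tip is 96 mm below this point.
- plunger: Steel plunger of the indicator; origin at the lowest point of its 8 mm ball tip, z up. It springs out downwards; pressing it in takes 0.8 N at first and 0.2 N per mm more, up to its stop at 13.5 mm.
- dial_needle (a joint): Reading of the dial (56 mm across, white face towards -x of the fixture): angle in rad of the red needle, 0 with the plunger fully out (needle straight up), growing clockwise seen from the front; one full turn (6.28) is 12 mm of plunger travel, 0.524 rad per mm.
- spindle: Loose steel spindle lying in the V-blocks, about 0.84 kg with all it carries; journals 24 mm in diameter. Origin on its axis, at the middle of the brass collar; y along the axis, towards the spokes. The collar (52 mm diameter, 24 mm wide) is 3 mm off centre in a direction that differs each time and is not marked, so its surface is 23 to 29 mm from the axis. The collar never starts with the high spot on top (at least 50 degrees away).
- spoke_1 (a point): Outer end of the first of four steel spokes (10 mm rods with round ends, 90 degrees apart, ends 55 mm from the axis) on a dark hub (34 mm in diameter, 26 mm long) on the spindle, its middle 118 mm along +y from the spindle's origin. Moving a spoke turns spindle and collar.
- spoke_2 (a point): Outer end of the second spoke, 90 degrees on from the first, turning from z up to +x of the fixture. Turning takes only about 0.5 to 2 N at a spoke (oiled steel); a sideways push of more than about 4 N makes this end of the spindle climb out of its V-block, which also spoils the dial reading.
- spoke_3 (a point): Outer end of the third spoke, opposite the first.
- spoke_4 (a point): Outer end of the fourth spoke, opposite the second.
- oil_bottle: Bystander: yellow oil bottle with a red spout, 53 mm across, 142 mm tall, standing in front of the fixture; origin under its middle.
- sanding_discs: Bystander: stack of brown sanding discs, 78 mm across, 9 mm tall, lying in front of the fixture; origin under its middle.
- marker: Bystander: white and red marker pen, 132 x 15 mm, lying behind the fixture; origin under its middle.

How it is judged:
By the outcome, as a careful person would: the job done as asked, in the order asked, and still so for the second after the job is handed in, with the robot touching nothing.
It also fails if it takes over 67 s, if anything falls off the work surface, if the arm or the gripper's body presses on something with over 40 N, if the wrist force passes 120 N, or if a joint passes its speed limit or range.

ROBOT

A 6-joint arm with a two-finger parallel gripper is mounted at the origin on a cart in front of the work surface, level with it; the furniture and walls round the work are solid. World frame = base frame: x ahead of the robot, y to its left, z up, the work surface at z = 0. Lengths are in mm, angles in degrees, forces in N, time in s.
With the tool pointing down it reaches from about 225 to 725 mm from the base axis. Payload 3.1 kg.
Tool frame: the origin (TCP) lies at the very end of the fingers, on their centre line; the grasp point (between the pads) lies 19 mm behind it; z points along the fingers, y is the direction in which the jaws open and shut (so a half turn about z gives the same grasp; the last joint's range is limited). The gripper opens to 85 mm and grips with 20 to 120 N. Pads are 22 mm wide; open, the fingers measure 114 mm over their backs; the gripper's body (76 mm by 85 mm) begins 54 mm behind the grasp point. The pads swing forward as they close: fully open they stand 13 mm farther back than shut.
Start: joints at [63.782, 2.75, 5.684, 92.934, 0, 82.678], TCP at [170.03, 496.696, 231.312] pointing down, gripper open.
Joint ranges: [-166.93, 166.93], [-56.73, 111.36], [-69.38, 81.34], [-121.58, 131.49], [-85.45, 84.26], [-180, 180]. Speed limits (degrees/s): [159.86, 159.86, 180, 180, 180, 180].

INTERFACE

Orientations are given as a 3x3 rotation matrix whose columns are the frame's x, y, z axes.
In Python, from workcell import r, release, clamp, eyes, nets gives the robot as it stands. The module is installed in compiled form; this text tells all that it offers. Calls block until the motion is done:
- r.goto(position, orientation): joint-space move of the TCP to a pose.
- r.servo_line(position, velocity=150, ori=None, guard=None): straight line of the TCP; ori=None keeps the orientation; velocity is the mean speed in mm/s. With guard (N) it stops when the force on the tool has changed by that much, and returns True; else False.
- r.set_joints(angles): joint-space move.
- release() and clamp(f_grip=None): open the fingers fully, or close them until they stop; f_grip is the grip in N (None keeps the last).
- r.hold(seconds).
- r.ik(position, orientation): joint angles nearest the present ones, or None.
- r.get_obs(): the state.
- eyes.capture(name): name is "scene" or "top" or "wrist"; returns a dict with "image" (400x640x3 uint8, red, green, blue), "fx", "fy", "cx", "cy" (pixels), "k1" (the pictures are not rectified: a ray, as slopes to the right and down, at radius r is drawn at 1 + k1 r^2 times it, then the intrinsics apply), "pose" (4x4, takes a point from camera to world coordinates). Camera axes: x right, y up, looking along -z (the intrinsics and any distortion apply to the point x, -y, -z); pixel columns grow to the right and rows downward; lengths in mm; the calibration is good to about 2 mm. A picture is of the moment at which its call begins. There is no depth.
A pose or a line that the arm cannot do raises r.IKError and nothing moves.
- r.hand_in(): hands the job in, once; it reports no verdict.
Trained networks look in the newest picture that a camera, given by its name, has taken for a name from the list of things; names that differ only in an ending like _2 or _b are one class to them, and where a whole thing is asked for, a point or a joint stands for the part that bears it (a point fixed in the world has none). Each returns a list of dicts, best first, with "p" (0 to 1); they miss things now and then, are a little off and sometimes report something else, mostly with a low value. They report only what shows in the picture. A call takes as long as a camera call.
- nets.look_for(camera, name): "centre" ([x, y, z] in mm, in world coordinates, good to about 4 mm: the middle of the surface that is visible of it).
- nets.cut_out(camera, name): "mask" (400x640 bool, what is visible of it).
- nets.mark_of(camera, name): "centre" ([x, y, z] in mm, in world coordinates, good to about 4 mm: a listed point, or the origin of a listed thing).
The state is a dict: "time": time; "joints": joint angles; "joint_vel": joint speeds; "tau": joint torques, N m; "ee_pos": TCP position; "orientation": TCP orientation; "force": force on the tool from outside, world axes, zero at the start; "moment": the same for the moment, N m; "finger_gap": opening from 0.0 (shut) to 1.0 (fully open).
Only numpy, scipy, OpenCV 4.12 (cv2) and the standard library are available. Lean on these libraries where they do the work, as an engineer would, in place of code of your own. Each camera call takes 0.05 s, during which the arm holds its last target. There are 200 camera calls.

## Working session

There is one attempt and no reset: what is moved stays moved. The work goes in short steps, each a Python script; the robot and the scene stay as the last script left them, time stands still between calls to the robot, and variables do not carry over. Pictures are saved under pics/ and viewed, about 8 in all and at most 12, crops included, and the job is handed in when it is done.

```bash
mkdir -p pics; ls; python3 - <<'E'
from workcell import r,eyes,nets
import cv2,numpy as np
for c in ["scene","top","wrist"]:
    d=eyes.capture(c); cv2.imwrite(f"pics/a_{c}.png",d["image"][:,:,::-1])
    print(c,d["fx"],d["k1"],np.round(d["pose"],3).tolist())
    for n in ["fixture","lift_knob","plunger","spindle","spoke_1","oil_bottle","sanding_discs","marker"]:
        print(n,[(round(m["p"],2),np.round(m["centre"]).tolist()) for m in nets.mark_of(c,n)[:5]])
o=r.get_obs();print(o["time"],o["finger_gap"],o["orientation"])
E
python3 -c "
import cv2,numpy as np
a=[cv2.imread(f'pics/a_{c}.png') for c in ['scene','top']]
cv2.imwrite('pics/a.png',cv2.resize(np.vstack(a),(640,800))[:800]) "
```

```text
pics
scene 362.32373830155626 -0.066662192132997 [[-0.918, 0.228, -0.324, 289.006], [-0.396, -0.549, 0.736, 736.423], [-0.01, 0.804, 0.594, 675.72], [0.0, 0.0, 0.0, 1.0]]
fixture [(0.66, [518.0, 122.0, -1.0]), (0.35, [412.0, 159.0, -1.0])]
lift_knob [(0.92, [559.0, 111.0, 232.0])]
plunger [(0.5, [560.0, 110.0, 232.0]), (0.18, [386.0, 92.0, 2.0])]
spindle [(0.74, [523.0, 119.0, 73.0])]
spoke_1 [(0.86, [547.0, 237.0, 131.0]), (0.86, [492.0, 249.0, 75.0]), (0.81, [554.0, 240.0, 24.0]), (0.66, [603.0, 222.0, 75.0])]
oil_bottle [(0.59, [383.0, 91.0, 2.0])]
sanding_discs [(0.8, [414.0, 162.0, 2.0])]
marker [(0.45, [518.0, 122.0, -1.0]), (0.42, [702.0, 53.0, -2.0])]
top 480.43828588452607 -0.07994190412402415 [[-0.009, 0.987, -0.159, 400.887], [-1.0, -0.006, 0.015, 119.825], [0.014, 0.159, 0.987, 1214.637], [0.0, 0.0, 0.0, 1.0]]
fixture [(0.96, [521.0, 123.0, -0.0])]
lift_knob [(0.69, [565.0, 115.0, 232.0])]
plunger [(0.6, [414.0, 159.0, -0.0])]
spindle [(0.62, [519.0, 118.0, 73.0]), (0.48, [565.0, 114.0, 230.0])]
spoke_1 [(0.83, [547.0, 240.0, 132.0]), (0.58, [603.0, 224.0, 76.0]), (0.57, [494.0, 245.0, 76.0])]
oil_bottle [(0.64, [377.0, 88.0, -5.0])]
sanding_discs [(0.65, [418.0, 159.0, 2.0])]
marker [(0.74, [702.0, 50.0, -3.0])]
wrist 348.4957966929308 0.008111800108898113 [[0.324, -0.895, -0.306, 91.077], [0.946, 0.307, 0.104, 524.317], [0.001, -0.323, 0.946, 373.884], [0.0, 0.0, 0.0, 1.0]]
fixture []
lift_knob []
plunger []
spindle []
spoke_1 []
oil_bottle []
sanding_discs []
marker []
1.35 0.9981130776325364 [[-9.46116680e-01  3.23825921e-01  3.52440752e-06]
 [ 3.23825921e-01  9.46116680e-01  6.90335191e-06]
 [-1.09901646e-06  7.67267090e-06 -1.00000000e+00]]
```

View pics/a_scene.png

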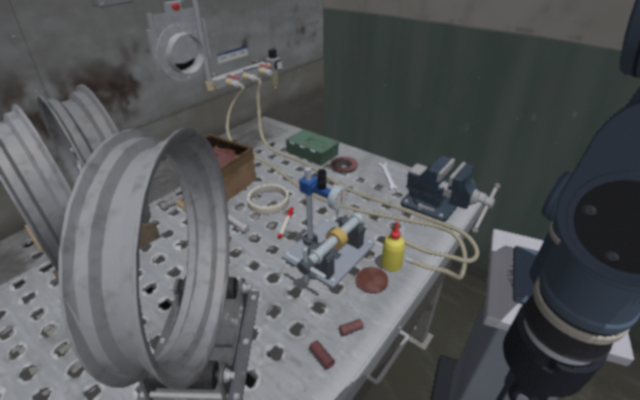

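View pics/a_top.png

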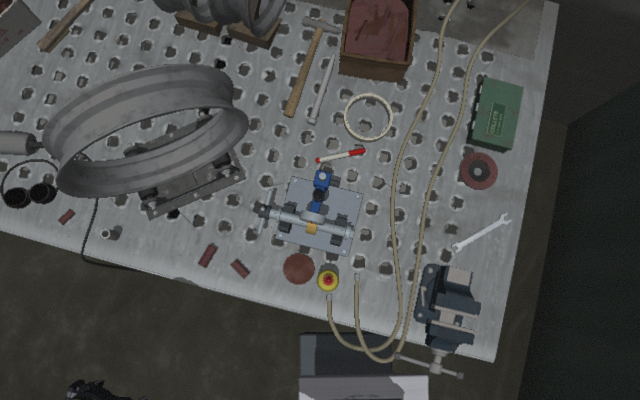

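The pictures and networks agree. The fixture is near (520,122), yawed about −13°. The spokes are nearly vertical and horizontal around (548,237), and the knob is near (563,113,232). The bottle at (380,90) and the discs at (415,160) are clear of my paths. Next is a helper file and a close look at the dial.

```bash
cat >h.py <<'E'
from workcell import r,release,clamp,eyes,nets
import numpy as np,cv2
from scipy.spatial.transform import Rotation as R
O=np.array([521.,121.,0]); YAW=-13.0
F=R.from_euler('z',YAW,degrees=True).as_matrix()
def W(p): return O+F@np.array(p,float)
def FX(p): return F.T@(np.array(p,float)-O)
def ori(pitch,yaw=0):   # tool z: pitch deg below horizontal, heading fixture x turned by yaw; tool x up/back (camera on top)
    p=np.radians(pitch); z=np.array([np.cos(p),0,-np.sin(p)]); x=np.array([-np.sin(p),0,-np.cos(p)])*-1
    x=np.array([np.sin(p),0,np.cos(p)]); 
    if pitch>89.9: x=np.array([1,0,0.]); 
    M=np.stack([x,np.cross(z,x),z],1)
    return M
# camera on tool, from the start pose
T0=np.array([[-.946117,.323826,0],[.323826,.946117,0],[0,0,-1.]])
CO=T0.T@(np.array([91.077,524.317,373.884])-np.array([170.03,496.696,231.312]))
CL=T0.T@-np.array([-.306,.104,.946])
def tool(pitch,yaw=0):
    p=np.radians(pitch); z=np.array([np.cos(p),0,-np.sin(p)])
    x=np.array([-np.sin(p),0,-np.cos(p)])*np.sign(CO[0])*-1
    M=np.stack([x,np.cross(z,x),z],1)
    return F@R.from_euler('z',yaw,degrees=True).as_matrix()@M
def look(target,dist,pitch,yaw=0):   # TCP pose whose camera sees fixture point target
    M=tool(pitch,yaw); return W(target)-dist*(M@CL)-M@CO, M
def snap(cam,name,save=True):
    d=eyes.capture(cam)
    if save: cv2.imwrite(f"pics/{name}.png",d["image"][:,:,::-1])
    return d
def proj(d,p):
    q=np.linalg.inv(d["pose"])@np.append(p,1); u=np.array([q[0],-q[1]])/-q[2]; u=u*(1+d["k1"]*u@u)
    return np.array([d["fx"]*u[0]+d["cx"],d["fy"]*u[1]+d["cy"]])
E
python3 - <<'E'
from h import *
print(CO,CL)
for yaw in (0,-20,-35):
  for pitch in (10,20,35,45):
    for dist in (220,260):
      p,M=look([-15,0,195],dist,pitch,yaw)
      # pitch here is tool pitch; 
      q=r.ik(p,M); print(yaw,pitch,dist,np.round(p),np.round(FX(p)),None if q is None else np.round(q))
for pitch in (30,45,60,90):
  for ps in (66,20,-24):
    a=np.radians(ps); p=W([-42*np.cos(a),118,75+42*np.sin(a)]); q=r.ik(p,tool(pitch)); print(pitch,ps,np.round(p),None if q is None else np.round(q))
print(r.ik(W([44,0,255]),tool(90)))
E
```

```text
[  83.64317345    0.56566348 -142.572     ] [-3.23189706e-01  6.94588000e-04  9.46000000e-01]
0 10 220 [442. 140. 194.] [-82.   1. 194.] None
0 10 260 [407. 148. 213.] [-117.    1.  213.] None
0 20 220 [442. 140. 206.] [-81.   1. 206.] None
0 20 260 [412. 147. 231.] [-112.    1.  231.] None
0 35 220 [447. 139. 222.] [-76.   1. 222.] [  31.  -54.  -53.   45.  -35. -151.]
0 35 260 [424. 144. 255.] [-99.   1. 255.] [  35.  -56.  -50.   52.  -37. -148.]
0 45 220 [453. 137. 232.] [-70.   1. 232.] [  26.  -46.  -43.   55.  -26. -150.]
0 45 260 [436. 141. 268.] [-88.   1. 268.] [  28.  -47.  -39.   61.  -28. -148.]
-20 10 220 [451. 161. 194.] [-77.  23. 194.] [  50.  -19.  -51.   23.  -78. -125.]
-20 10 260 [421. 180. 213.] [-110.   36.  213.] [  55.  -14.  -43.   52.  -80. -100.]
-20 20 220 [452. 161. 206.] [-77.  23. 206.] [  48.  -22.  -44.   44.  -68. -116.]
-20 20 260 [425. 178. 231.] [-106.   34.  231.] [  52.  -20.  -39.   59.  -69. -103.]
-20 35 220 [456. 158. 222.] [-72.  21. 222.] [  41.  -25.  -35.   59.  -52. -116.]
-20 35 260 [436. 171. 255.] [-94.  30. 255.] [  45.  -25.  -31.
[... 916 characters left out ...]
 -145.]
30 -24 [510. 245.  58.] [  42.  -15.  -54.    5.  -45. -145.]
45 66 [531. 240. 113.] [  34.  -18.  -39.   34.  -31. -143.]
45 20 [509. 245.  89.] [  36.  -18.  -42.   33.  -32. -141.]
45 -24 [510. 245.  58.] [  36.  -16.  -44.   28.  -32. -141.]
60 66 [531. 240. 113.] [  28.  -11.  -27.   51.  -19. -143.]
60 20 [509. 245.  89.] [  30.  -12.  -31.   49.  -20. -141.]
60 -24 [510. 245.  58.] [  30.  -11.  -33.   45.  -20. -141.]
90 66 [531. 240. 113.] [  18.   12.    2.   80.    0. -149.]
90 20 [509. 245.  89.] [  19.   10.   -3.   77.    0. -148.]
90 -24 [510. 245.  58.] [  19.   11.   -6.   74.    0. -148.]
[   4.46173314   10.76626194   17.1440376    96.37777566    0.
 -162.53826686]
```

```bash
python3 - <<'E'
s=open('h.py').read()
i=s.index('def ori'); j=s.index('# camera on tool'); s=s[:i]+s[j:]
s=s.replace("x=np.array([-np.sin(p),0,-np.cos(p)])*np.sign(CO[0])*-1","x=np.array([-np.sin(p),0,-np.cos(p)])   # camera below/behind the fingers")
open('h.py','w').write(s)
E
python3 - <<'E'
from h import *
d=eyes.capture("wrist")
CR=T0.T@d["pose"][:3,:3]
def px(p,M,t):
    P=np.eye(4);P[:3,:3]=M@CR;P[:3,3]=p+M@CO
    return np.round(proj(dict(d,pose=P),W(t)))
def show(tag,p,M,t):
    q=r.ik(p,M); print(tag,np.round(p),None if q is None else np.round(q),px(p,M,t))
for pitch in (45,55,65):
  for z in (253,215): show(("knob",pitch,z),W([44,0,z]),tool(pitch),[-15,0,195+z-250])
for pitch in (30,40,50):
 for yaw in (0,-15,15):
  for ps in (66,20,-24):
    a=np.radians(ps); show((pitch,yaw,ps),W([-42*np.cos(a),118,75+42*np.sin(a)]),tool(pitch,yaw),[-15,0,158])
E
```

```text
('knob', 45, 253) [564. 111. 253.] [ 15. -32. -33.  47. -19.  21.] [318.  86.]
('knob', 45, 215) [564. 111. 215.] [ 15. -31. -38.  42. -19.  21.] [318.  86.]
('knob', 55, 253) [564. 111. 253.] [ 12. -23. -23.  58. -14.  21.] [318.  87.]
('knob', 55, 215) [564. 111. 215.] [ 12. -23. -27.  54. -14.  21.] [318.  87.]
('knob', 65, 253) [564. 111. 253.] [ 10. -14. -12.  69.  -9.  21.] [318.  94.]
('knob', 65, 215) [564. 111. 215.] [ 10. -15. -17.  65.  -9.  21.] [318.  94.]
(30, 0, 66) [531. 240. 113.] [ 39. -20. -51.  12. -43.  33.] [ 52. 372.]
(30, 0, 20) [509. 245.  89.] [ 42. -19. -53.  11. -45.  35.] [ 79. 411.]
(30, 0, -24) [510. 245.  58.] [ 42. -15. -54.   5. -45.  35.] [ 68. 486.]
(30, -15, 66) [531. 240. 113.] [ 44.  -5. -36.  30. -55.  56.] [104. 354.]
(30, -15, 20) [509. 245.  89.] [ 46.  -4. -38.  31. -56.  60.] [132. 389.]
(30, -15, -24) [510. 245.  58.] [ 46.  -1. -39.  26. -56.  60.] [124. 452.]
(30, 15, 66) [531. 240. 113.] [ 31. -33. -61.   5. -24.  15.] [ -3. 397.]
(30, 15, 20) [509. 245.  89.] [ 33. -33. -64.   3. -27.  17.] [ 20. 443.]
(30, 15, -24) [510. 245.  58.] [
[... 680 characters left out ...]
57.  14. -21.  19.] [-41. 567.]
(50, 0, 66) [531. 240. 113.] [ 32. -16. -35.  40. -27.  37.] [ 24. 378.]
(50, 0, 20) [509. 245.  89.] [ 34. -17. -39.  38. -28.  39.] [ 37. 446.]
(50, 0, -24) [510. 245.  58.] [ 34. -15. -41.  34. -28.  39.] [ -2. 553.]
(50, -15, 66) [531. 240. 113.] [ 36.  -6. -26.  50. -35.  57.] [ 80. 382.]
(50, -15, 20) [509. 245.  89.] [ 38.  -6. -29.  48. -36.  60.] [100. 440.]
(50, -15, -24) [510. 245.  58.] [ 38.  -4. -31.  44. -36.  59.] [ 74. 528.]
(50, 15, 66) [531. 240. 113.] [ 26. -24. -42.  35. -15.  19.] [-34. 371.]
(50, 15, 20) [509. 245.  89.] [ 28. -26. -46.  33. -16.  20.] [-34. 456.]
(50, 15, -24) [510. 245.  58.] [ 28. -23. -48.  28. -16.  20.] [-96. 592.]
```

```bash
cat >>h.py <<'E'
def knobpose(z): return W([53.5,0,z+5.5])  # fingertip corner at height z over the knob, tool(60)
E
python3 - <<'E'
from h import *
clamp(30); M=tool(60)
r.goto(W([-80,20,320]),M)
r.servo_line(knobpose(275),200)
d=snap("wrist","b")
print(np.round(r.get_obs()["ee_pos"],1),r.get_obs()["time"],r.get_obs()["force"],proj(d,W([44,0,250])))
for n in ("lift_knob","plunger","dial_needle"): print(n,[(round(m["p"],2),np.round(FX(m["centre"])).tolist()) for m in nets.mark_of("wrist",n)[:3]])
E
python3 -c "
import cv2;i=cv2.imread('pics/b.png');cv2.imwrite('pics/b.png',cv2.rotate(i,cv2.ROTATE_180))"
```

```text
[572.7 109.7 281.2] 4.675 [-0.36130557 -0.14350262  0.47929323] [317.86675341 204.72113659]
lift_knob [(0.89, [42.0, -1.0, 228.0])]
plunger [(0.48, [-3.0, 1.0, 134.0])]Traceback (most recent call last):
  File "<stdin>", line 7, in <module>
ValueError: it knows: fixture, lift_knob, marker, oil_bottle, plunger, sanding_discs, spindle, spoke
```

View pics/b.png

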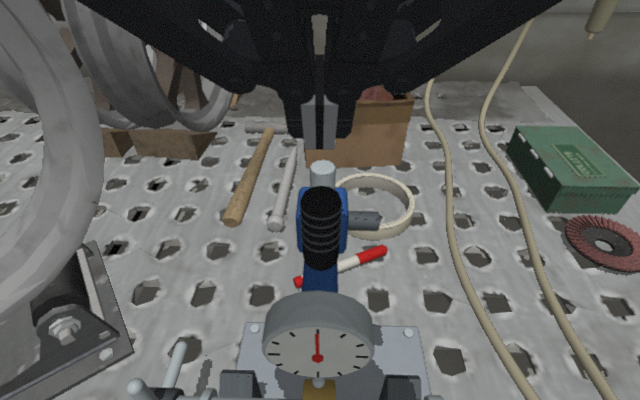

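The view (rotated 180°) shows the knob top at (320,195), where the geometry predicted it, and the fingertip behind it. The dial is centred at (318,355) with the needle straight up. I'll add a needle reader and press the knob down with small steps.

```bash
cat >>h.py <<'E'
def plane(d,px,xf):   # pixels -> fixture (y,z) on the plane x=xf
    K=np.array([[d["fx"],0,d["cx"]],[0,d["fy"],d["cy"]],[0,0,1.]])
    u=cv2.undistortPoints(np.array(px,float).reshape(-1,1,2),K,np.array([d["k1"],0,0,0.])).reshape(-1,2)
    v=np.c_[u[:,0],-u[:,1],-np.ones(len(u))]@d["pose"][:3,:3].T@F
    c=FX(d["pose"][:3,3]); t=(xf-c[0])/v[:,0]
    return (c+t[:,None]*v)[:,1:]
def needle(d,zc,xf=-18,rad=30):   # zc: about the height of the dial centre; returns angle, centre, red count
    im=d["image"].astype(int); red=(im[...,0]>110)&(im[...,0]>1.7*im[...,1])&(im[...,0]>1.7*im[...,2])
    v,u=np.nonzero(red); q=plane(d,np.c_[u,v],xf)
    q=q[(abs(q[:,0])<rad)&(abs(q[:,1]-zc)<rad)]
    if len(q)<10: return None,None,len(q)
    # hub = thickest place: most red within 3 mm
    n=(np.linalg.norm(q[:,None]-q[None],axis=2)<3).sum(1); hub=q[n>=0.9*n.max()].mean(0)
    e=q-hub; rr=np.linalg.norm(e,axis=1); far=e[rr>6]
    if len(far)<4: return None,hub,len(q)
    w=far.sum(0); return float(np.arctan2(-w[0],w[1])%(2*np.pi)),hub,len(q)   # seen from -x, right is -y: clockwise
E
python3 - <<'E'
from h import *
print(needle(snap("wrist","",0),180,rad=40))
r.hold(.1)
print("touch",r.servo_line(knobpose(235),25,guard=4)); p=r.get_obs(); z0=FX(p["ee_pos"])[2]-5.5; print("z",z0,p["force"])
zt=z0-28
print(r.servo_line(knobpose(zt),25)); a=needle(snap("wrist",""  ,0),152,rad=40); print(a,r.get_obs()["force"],r.get_obs()["time"])
E
```

```text
(6.2804030846427965, array([  1.98685867, 203.75860728]), 94)
touch True
z 247.68587433871974 [ 0.38059657 -0.05349313  2.40707095]
False
(6.254833903109829, array([  1.69037487, 174.37506102]), 115) [-3.24432547 -0.37947903  4.87239049] 7.2583
```

```bash
python3 - <<'E'
from h import *
zt=219.7; 
for k in range(16):
    zt-=1 ; r.servo_line(knobpose(zt),20); d=snap("wrist","",0); a,h,n=needle(d,zt-47,rad=40)
    if a is None: print("lost",n); break
    if a>5.5: a-=2*np.pi
    print(round(zt,1),round(a,3),np.round(h,1))
    if a>.15: break
if a is not None and .1<a<1.4:
    for _ in range(3):
        rem=(1.571-a)/.5236
        if rem<.15: break
        zt-=rem; r.servo_line(knobpose(zt),15); r.hold(.2); d=snap("wrist","c"); a,h,n=needle(d,zt-47,rad=40); print(round(zt,2),a,h)
o=r.get_obs(); print(o["force"],o["time"],zt)
i=cv2.imread("pics/c.png"); cv2.imwrite("pics/c.png",cv2.rotate(i,cv2.ROTATE_180))
E
```

```text
218.7 -0.018 [  1.8 173.1]
217.7 -0.013 [  1.9 172.1]
216.7 -0.016 [  1.8 171.1]
215.7 -0.006 [  2.  170.3]
214.7 -0.022 [  1.8 169.1]
213.7 -0.012 [  1.9 168.1]
212.7 -0.022 [  1.7 167. ]
211.7 0.004 [  2.1 166.2]
210.7 -0.001 [  2.1 165.3]
209.7 -0.013 [  1.9 163.9]
208.7 0.017 [  1.8 163.3]
207.7 0.4 [  1.7 162.5]
205.46 1.4458376943941773 [  2.19324135 160.64436892]
205.23 1.489171789669375 [  1.60307386 160.78683563]
205.07 1.4932632898741356 [  1.77684484 160.56686576]
[-3.65800421 -0.26545405  6.7170853 ] 12.4083 205.06881936826179
```

View pics/c.png

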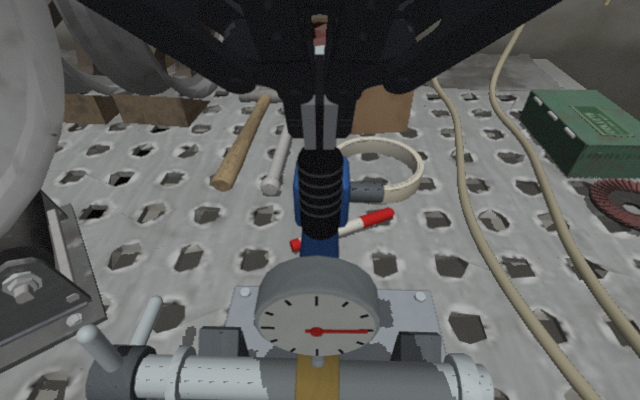

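The needle now points straight right, so it has made a quarter turn. The dial is at (318,330) and the plunger is on the collar. I'll retreat and look at the spokes from the pre-push pose.

```bash
cat >>h.py <<'E'
MS=tool(30,-15); RT=40.
def tip(psi,rad=RT,back=0):   # fingertip at polar angle psi (0 = -x side, 90 = top) about the spindle axis in the spoke plane
    a=np.radians(psi); return W([-rad*np.cos(a),118,75+rad*np.sin(a)])-back*MS[:,2]
def spokes(cam="wrist"):
    out=[]
    for m in nets.mark_of(cam,"spoke_1"):
        q=FX(m["centre"]); s=np.degrees(np.arctan2(q[2]-75,-q[0])); out.append((round(m["p"],2),np.round(q).tolist(),round(s)))
    return out
def read(name="",zc=158,save=False):
    d=snap("wrist",name,save)
    if save: cv2.imwrite(f"pics/{name}.png",cv2.rotate(cv2.imread(f"pics/{name}.png"),cv2.ROTATE_180))
    return needle(d,zc,rad=32)
E
python3 - <<'E'
from h import *
r.servo_line(knobpose(240),150); r.servo_line(W([-60,60,300]),250)
r.goto(tip(45,back=110),MS)
print(read("d",save=True)); 
for c in ("wrist","scene","top"):
    if c!="wrist": eyes.capture(c)
    print(c,spokes(c))
print([(m["p"],FX(m["centre"])) for m in nets.mark_of("scene","spindle")],r.get_obs()["time"],r.get_obs()["force"])
E
```

```text
(1.534921155989954, array([  5.17905559, 152.50132819]), 55)
wrist [(0.9, [-2.0, 118.0, 133.0], 88), (0.85, [-50.0, 119.0, 74.0], -1), (0.72, [6.0, 120.0, 21.0], -96)]
scene [(0.9, [-2.0, 117.0, 132.0], 88), (0.86, [-57.0, 120.0, 77.0], 2), (0.76, [4.0, 122.0, 23.0], -94), (0.64, [59.0, 116.0, 72.0], -177)]
top [(0.74, [-51.0, 115.0, 76.0], 1), (0.69, [58.0, 121.0, 73.0], -178), (0.65, [2.0, 122.0, 134.0], 92)]
[(0.77, array([-0.93683644, -0.8320682 , 74.4       ]))] 14.6167 [-0.61272146  0.24186164 -0.01220018]
```

View pics/d.png

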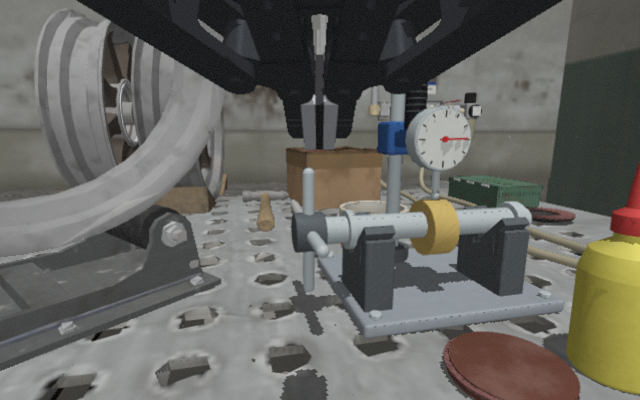

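This view shows everything: the dial at (445,138) reading 1.535 rad, and the spokes upright and horizontal with the hub at (310,232). The finger enters between the top and front spokes, then pushes the front one gently down.

```bash
cat >>h.py <<'E'
def sweep(a,b,speed=40,step=10,g=4.5):
    n=max(1,int(np.ceil(abs(b-a)/step)))
    for s in np.linspace(a,b,n+1)[1:]:
        hit=r.servo_line(tip(s),speed,guard=g); f=r.get_obs()["force"]@F
        print(" psi",round(s),"F",np.round(f,1),"HIT" if hit else "")
        if hit: return False
    return True
def report(psi,name="",save=False,back=110):
    r.servo_line(tip(psi,back=back),200); r.hold(.3)
    print("needle",read(name,save=save),"spokes",spokes(),"t",r.get_obs()["time"])
E
python3 - <<'E'
from h import *
r.hold(.1); print("in",r.servo_line(tip(45),120,guard=6))
sweep(45,5); report(5)
E
```

```text
in False
 psi 35 F [ 0.6 -0.3  0.2] 
 psi 25 F [-0.5 -0.7 -0.3] 
 psi 15 F [-0.  -0.4  0.4] 
 psi 5 F [-0.2 -0.3  0.6] 
needle (1.628365140132381, array([  4.98217539, 152.01721809]), 53) spokes [(0.89, [56.0, 114.0, 87.0], 168), (0.81, [-48.0, 121.0, 64.0], -13), (0.62, [13.0, 124.0, 23.0], -104), (0.61, [-10.0, 117.0, 129.0], 80)] t 18.1833
```

```bash
python3 - <<'E'
from h import *
r.hold(.1); print("in",r.servo_line(tip(5),120,guard=6))
if sweep(5,-28): report(-28)
E
```

```text
in False
 psi -3 F [ 0.2 -0.6  0.9] 
 psi -12 F [-0.8  0.7  0.7] 
 psi -20 F [-0.  -0.1  0.3] 
 psi -28 F [-0.1  0.1  1. ] 
needle (2.115313524536084, array([  4.784753  , 152.01652497]), 62) spokes [(0.95, [-38.0, 120.0, 40.0], -43), (0.65, [39.0, 117.0, 31.0], -132), (0.55, [50.0, 116.0, 107.0], 147)] t 21.6167
```

```bash
python3 - <<'E'
from h import *
r.servo_line(tip(90,54,110),200); r.hold(.1)
print("in",r.servo_line(tip(90,54),120,guard=6))
print("dn",r.servo_line(tip(75,46),40,guard=4.5),r.servo_line(tip(60),40,guard=4.5),r.get_obs()["force"]@F)
if sweep(60,10): report(10,"e",True)
E
```

```text
in False
dn False False [-1.46583987 -0.1795818   1.21292322]
 psi 50 F [ 0.8  0.1 -0.3] 
 psi 40 F [0.2 0.7 0.3] 
 psi 30 F [ 0.8 -0.2  0.4] 
 psi 20 F [0.4 0.2 0.4] 
 psi 10 F [1.2 0.4 0.9] 
needle (3.6110973073678454, array([  5.02265168, 152.0880312 ]), 59) spokes [(0.78, [-56.0, 119.0, 69.0], -7), (0.78, [60.0, 118.0, 83.0], 173), (0.77, [1.0, 117.0, 128.0], 91), (0.58, [14.0, 122.0, 18.0], -103), (0.52, [-4.0, 3.0, 103.0], 82)] t 27.0667
```

View pics/e.png

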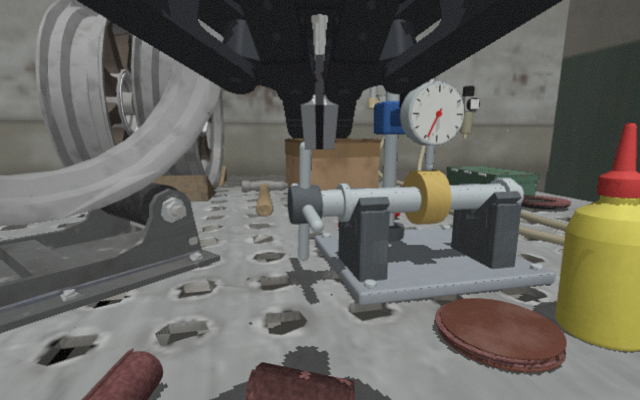

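```bash
cat >>h.py <<'E'
from scipy.optimize import least_squares
def fit(th,a):
    h=lambda p,t:p[0]+.5236*(3*np.cos(np.radians(t-p[1]))+np.sqrt(900-9*np.sin(np.radians(t-p[1]))**2)-30)
    s=least_squares(lambda p:h(p,np.array(th))-np.array(a),[3,-165]); return s.x,np.round(s.fun,3)
E
python3 - <<'E'
from h import *
print(fit([0,-12,-42,-98],[1.535,1.628,2.115,3.611]))
r.hold(.1); print("in",r.servo_line(tip(10),120,guard=6))
if sweep(10,-28): report(-28)
E
```

```text
(array([   3.05004139, -165.1378469 ]), array([-0.008,  0.005,  0.021, -0.018]))
in False
 psi 0 F [0.7 0.7 1.1] 
 psi -9 F [0.2 0.3 1.4] 
 psi -18 F [-0.5 -0.4  0.3] 
 psi -28 F [0.9 0.7 0.1] 
needle (4.278005967484812, array([  4.92320165, 151.74191046]), 59) spokes [(0.9, [41.0, 119.0, 32.0], -133), (0.71, [-44.0, 122.0, 41.0], -38), (0.61, [48.0, 120.0, 109.0], 144)] t 30.6
```

```bash
python3 - <<'E'
from h import *
r.servo_line(tip(90,54,110),200); r.hold(.1)
print("in",r.servo_line(tip(90,54),120,guard=6))
print("dn",r.servo_line(tip(75,46),40,guard=4.5),r.servo_line(tip(60),40,guard=4.5))
if sweep(60,38): report(38)
E
```

```text
in False
dn False True
 psi 53 F [ 0.8  0.  -0.4] 
 psi 45 F [-0.2 -0.1  0.2] 
 psi 38 F [1.2 0.3 1.3] 
needle (4.589189901279665, array([  5.09192304, 152.29039307]), 54) spokes [(0.98, [-14.0, 120.0, 24.0], -75), (0.59, [-47.0, 119.0, 91.0], 19), (0.56, [20.0, 121.0, 129.0], 110)] t 35.25
```

```bash
python3 - <<'E'
from h import *
print(fit([0,-12,-42,-98,-131,-162],[1.535,1.628,2.115,3.611,4.278,4.589]))
r.hold(.1); print("in",r.servo_line(tip(38),120,guard=6))
if sweep(38,33,20): report(33,"f",True)
eyes.capture("scene"); print(spokes("scene"))
eyes.capture("top"); print(spokes("top"))
E
```

```text
(array([   3.02925357, -164.5650365 ]), array([-0.025, -0.01 ,  0.013, -0.023,  0.036,  0.009]))
in False
 psi 33 F [0.9 0.8 1.3] 
needle (4.571629476924502, array([  5.39176058, 152.39294419]), 53) spokes [(0.93, [19.0, 122.0, 129.0], 109), (0.83, [-15.0, 119.0, 26.0], -72), (0.71, [-46.0, 120.0, 87.0], 15)] t 37.8417
[(0.93, [55.0, 119.0, 63.0], -168), (0.66, [-50.0, 122.0, 84.0], 10), (0.65, [-13.0, 122.0, 22.0], -76), (0.61, [14.0, 122.0, 134.0], 103)]
[(0.83, [15.0, 122.0, 128.0], 106), (0.7, [-50.0, 124.0, 87.0], 14), (0.62, [55.0, 115.0, 65.0], -169), (0.59, [-9.0, 123.0, 24.0], -80)]
```

View pics/f.png

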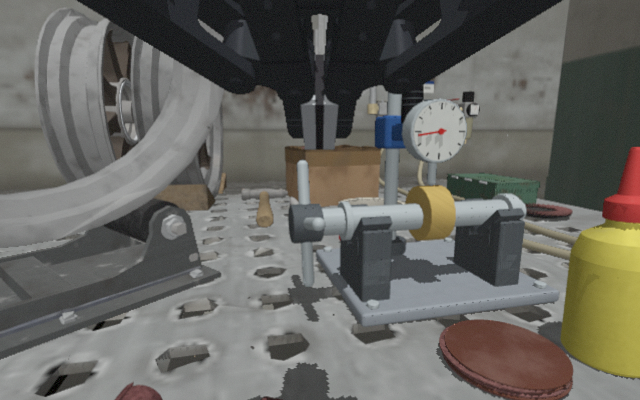

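```bash
python3 - <<'E'
from h import *
r.hold(.5); print([read()[0] for _ in range(3)])
eyes.capture("top")
for n in ("oil_bottle","sanding_discs","marker","spindle"): print(n,[np.round(m["centre"]).tolist() for m in nets.mark_of("top",n)[:1]])
print(r.get_obs()["time"]); print(r.hand_in())
E
```

```text
[4.5522149728174135, 4.550517116571087, 4.552202564459006]
oil_bottle [[381.0, 84.0, -7.0]]
sanding_discs [[418.0, 157.0, -3.0]]
marker [[703.0, 50.0, 0.0]]
spindle [[518.0, 122.0, 74.0]]
38.9417
the job is handed in; nothing more can be done
None
```

I lowered the indicator by pressing on its knob until the needle read about 1.5 rad (a quarter turn). I then rolled the spindle about 165° by the spokes, in five gentle strokes of the closed fingers. The job was handed in at about 39 s; the hand-in gives no verdict.

**High spot:** I fitted a curve of needle reading against spoke angle. It put the high spot at −164.6° from the start and the peak reading at about 4.6 rad. The spindle rests at about −163° by the wrist camera alone, or −166° averaged over all three cameras. I did not roll past the peak to confirm it, so the last few degrees rest on this fit.

**Final reading:** The last three readings were 4.55 rad and steady, about 0.05 below the fitted peak. The readings near the peak were 4.59, then 4.57, then 4.55. The last drop came with the spindle untouched, so I took it as reading noise. The needle stayed well under a full turn throughout.

**Seating and surroundings:** The last picture shows the spindle in both V-blocks, and the spindle's height measures 74 mm against the expected 75. The bottle, discs and marker measure where they started, within the networks' 4–5 mm error. The gripper was about 110 mm clear of the spokes.

**One exception:** A 4.5 N force guard tripped once as the finger came down onto a spoke on the fifth stroke. The forces in the following steps were about 2 N or less, and the spindle stayed seated.

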